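Put the saw spanner away in the tool chest

ROBOT

A 6-joint arm with a two-finger parallel gripper is mounted at the origin on the work surface. World frame = base frame: x ahead of the robot, y to its left, z up, the work surface at z = 0. Lengths are in m, angles in degrees, forces in N, time in s.
With the tool pointing down it reaches from about 0.3 to 0.75 m from the base axis. Payload 8.5 kg.
Tool frame: the origin (TCP) lies midway between the tips of the shut fingers; the grasp point (between the pads) lies 19 mm behind it (env.pinch_z is the z of the grasp point in the tool frame, in m); z points along the fingers, y is the line along which they close (so a half turn about z gives the same grasp; the last joint's range is limited). The gripper opens to 85 mm and grips with 20 to 120 N. Pads are 22 mm wide; open, the fingers measure 114 mm over their backs; the gripper's body (76 mm by 85 mm) begins 54 mm behind the grasp point. The pads swing forward as they close: fully open they stand 13 mm farther back than shut.
Start: joints at [-86.305, 21.807, 74.336, -0, 83.858, -12.336], TCP at [0.152, -0.529, 0.231] pointing down, gripper open.
Joint ranges: [-178.18, 178.18], [-50.72, 133.34], [12.68, 142.11], [-81.47, 261.47], [9.98, 163.14], [-165.26, 165.26]. Speed limits (degrees/s): [136.94, 136.94, 180, 180, 180, 180].

INTERFACE

Orientations are given as a 3x3 rotation matrix whose columns are the frame's x, y, z axes.
In Python, from rig import env gives the robot as it stands.
- The arm moves only by the tool arm_command, never from a script. Its argument "deltas" is a list of rows, each an object of numbers: "rx", "ry", "rz": the turn, a rotation vector about the tool's x, y, z in rad; "dx", "dy", "dz": the shift along the tool's x, y, z in m; "fingers": the finger opening in m, from 0 to 0.0854. In form: [{"rx": .., "ry": .., "rz": .., "dx": .., "dy": .., "dz": .., "fingers": ..}, ...]. A call has 1 to 12 rows; each row shifts and turns the commanded pose from where the row before left it, along the tool's axes as they then stand; what a row does not reach is not made up. A row lasts 1/10 s, in which the tool goes at most 50 mm and 8.59 degrees, less where a joint would pass 70% of its speed; a pose out of reach is approached as far as the arm can. A call is refused whole if a number of a shift passes 0.05 or a number of a turn 0.15, either way. A call with a gripper value outside its range is refused whole. The fingers move at their own pace and stop on an object; "squeeze" is the grip in N (left out, the last holds). Time passes only in rows, so rows that do not move let the fingers close. It gives the time, the measured TCP pose, the force, the opening and the grip force at its end, in the units of the state.
- env.observe(): the state, without advancing time (a new reading comes with each control period).
- env.get_image(name): name is "side" or "top" or "wrist"; returns a dict with "color" (384x512x3 uint8, blue, green, red), "camera_matrix" (3x3 intrinsics, pixels), "k1" (the pictures are not rectified: a ray, as slopes to the right and down, at radius r is drawn at 1 + k1 r^2 times it, then the intrinsics apply), "eye" and "orientation" of the camera in the world. Camera axes: x right, y up, looking along -z (the intrinsics and any distortion apply to the point x, -y, -z); pixel columns grow to the right and rows downward; lengths in m; the calibration is good to about 2 mm. A picture is of the moment at which its call begins. There is no depth.
- env.close_job(): hands the job in; it is judged then, once.
Trained networks look in a picture, given as the dict that the camera call returned (one of the last four; its "shot" number tells which), for a name from the list of things; names that differ only in an ending like _2 or _b are one class to them, and where a whole thing is asked for, a point or a joint stands for the part that bears it (a point fixed in the world has none). Each returns a list of dicts, best first, with "p" (0 to 1); they miss things now and then, are a little off and sometimes report something else, mostly with a low value. They report only what shows in the picture. A call takes as long as a camera call. They do not tell look-alikes from the thing itself.
- env.look_for(query, picture): "box" ([left, top, right, bottom] in pixels, round what is visible of it).
- env.tip_of(query, picture): "location" ([column, row] in pixels: a listed point, or the origin of a listed thing).
The state is a dict: "time_s": time; "q": joint angles; "qvel": joint speeds; "joint_efforts": joint torques, N m; "position": TCP position; "tool_rot": TCP orientation; "ft_force": force on the tool from outside, world axes, zero at the start; "wrist_torque": the same for the moment, N m; "grip_width": finger opening in m; "gripper_force": force on a finger pad.
Only numpy, scipy, OpenCV 4.12 (cv2) and the standard library are available. Lean on these libraries where they do the work, as an engineer would, in place of code of your own. Each camera call takes 0.05 s, during which the arm holds its last target. There are 200 camera calls.

TASK

Lift the lid of the plywood tool chest and swing it right back until it rests on its stop, without flinging it or letting it slam. Then put the long steel spanner away: lower it, not drop it, into the chest's empty front compartment so that it lies flat on the bottom. Leave the chest open, and leave the mallet and the try square where they are.

Things in the scene. Friction and masses are not known exactly. Their poses are not given: they have to be found in the camera images.
- chest: Plywood tool chest, fixed to the bench, left or right of its middle: 200 mm deep (its x), 270 mm wide (its y), rim 110 mm high, walls 12 mm. Origin at the centre of its underside; x points from its front to its hinged back, z up. Its front faces the robot within about 0.25 rad of -x. The two steel lid rests standing up behind the hinge are the lid's stop.
- lid (a joint): Angle of the lid, rad: 0 shut, 1.85 on its stop, past upright. A flat board 270 mm wide, 12 mm thick, 225 mm from hinge line to free front edge, 0.4 to 0.55 kg, no handle or latch. Shut, its underside is 110 mm up and overhangs the chest's front by 25 mm. 2 to 3 N under the edge lift it. Let go short of upright it falls shut; past upright it sinks onto the stop by itself, slowly (damped).
- lid_hinge (a point): Middle of the hinge line, at the top rear edge of the chest's rim (chest frame: x +100 mm, y 0, z 110 mm). The lid turns about the chest's y axis here. Its axes are the chest's.
- lid_edge (a point): Middle of the free front edge of the lid, on its underside; it moves with the lid, 225 mm from the hinge line. Its x points from the free edge to the hinge, its z out of the lid's top face. Two battens 10 mm high lie on that top face.
- front_tray (a point): Centre of the floor of the empty front compartment: 100 mm (chest x) by 246 mm (chest y), floor at 60 mm height, 50 mm below the rim; at chest x -38 mm, y 0. Its axes are the chest's. A partition 10 mm thick and 42 mm high parts it from the rear compartment, 66 mm deep, which is filled with small tools.
- spanner: Flat steel saw spanner, about 190 mm long and 10 mm thick, lying flat on the middle of the bench: plain bar handle 20 mm wide in the middle 118 mm, ring end 36 mm across at -x, open jaw 43 mm across at +x. Mass 0.2 to 0.33 kg. Origin at the middle of its underside, on the handle, near its balance point; x runs along it, z up. The only spanner on the bench.
- boards: Stack of short pine boards, about 260 mm (x) by 185 mm (y) and 66 mm high, fixed. Origin at the centre of its underside. A bystander, on the other side of the robot from the chest.
- square: Joiner's try square lying flat: dark wooden stock 115 mm along its x, 16 mm high, with a steel blade 110 mm long to its +y. Origin under the centre of the stock. A bystander: leave it alone.
- mallet: Wooden mallet lying on top of the boards, handle to its -x, about 265 mm long, head 125 mm wide and 75 mm high. Origin on the underside, below the handle. A bystander: leave it alone.
There are look-alikes about, which are no part of the job. Of the things that look like the spanner, the smaller one is meant.

How it is judged (in metres and radians):
On the way, in this order (a step that is already met when the one before it is completed fails the run):
1. the lid rests open on its stop (value of joint lid above 1.78 rad and velocity of joint lid between -0.1 and 0.1 rad/s), for 0.2 s.
2. the spanner is lowered between the fingers to within 15 mm of the front compartment's floor (z of spanner in the frame of front_tray below 0.015 m and x of spanner in the frame of front_tray between -0.04 and 0.04 m and y of spanner in the frame of front_tray between -0.04 and 0.04 m and contact force between the fingers and spanner above 0.5 N), for 0.05 s.
At the end, for the whole second after the job is handed in: The lid stands open on its stop (joint above 1.75 rad) and the spanner lies still and flat (within 0.1 rad) on the floor of the front compartment, released, its middle within 42 mm of the compartment's middle each way (value of joint lid above 1.75 rad and z of spanner in the frame of front_tray between -0.006 and 0.008 m and x of spanner in the frame of front_tray between -0.042 and 0.042 m and y of spanner in the frame of front_tray between -0.042 and 0.042 m and angle between spanner's own z axis and vertical below 0.1 rad and linear speed of spanner below 0.02 m/s); the robot touches nothing.
It fails at once if the lid is flung open or slams shut (faster than 2.2 rad/s) (velocity of joint lid above 2.2 rad/s or velocity of joint lid below -2.2 rad/s).
It fails at once if the mallet or the try square is shifted by more than 30 mm (distance of any of mallet, square from where it was at the start of the episode above 0.03 m).
It also fails if it takes over 59 s, if anything falls off the work surface, if the arm or the gripper's body presses on something with over 40 N, if the wrist force passes 120 N, or if a joint passes its speed limit or range.

## Working session

There is one attempt and no reset: what is moved stays moved. The work goes in short steps, Python scripts to look and compute and a tool call to move; the robot and the scene stay as the last step left them, time stands still between calls to the robot, and variables do not carry over. Pictures are saved under pics/ and viewed, at most 10 in all, crops included, and the job is handed in when it is done.

Besides the shell and the picture viewer there is one more tool, called after "Request:" in YAML: its name, and indented under it one key for each argument. arm_command: Moves the arm, as the interface text tells. Its arguments: {"type":"object","properties":{"deltas":{"type":"array"},"squeeze":{"type":"number"}},"required":["deltas"]}

```bash
ls; mkdir -p pics; cat > h.py <<'E'
import numpy as np, cv2
from rig import env
def ray(im,px):
    K=np.array(im["camera_matrix"]);k=im["k1"]
    d=np.array([(px[0]-K[0,2])/K[0,0],(px[1]-K[1,2])/K[1,1]]);u=d.copy()
    for _ in range(20): u=d/(1+k*(u@u))
    v=np.array(im["orientation"])@np.array([u[0],-u[1],-1]);return np.array(im["eye"]),v/np.linalg.norm(v)
def at_z(im,px,z):
    e,v=ray(im,px);return e+v*(z-e[2])/v[2]
def tri(*ps):
    A=np.zeros((3,3));b=np.zeros(3);R=[ray(i,p) for i,p in ps]
    for e,v in R:
        P=np.eye(3)-np.outer(v,v);A+=P;b+=P@e
    x=np.linalg.solve(A,b);return x,[round(1000*np.linalg.norm((np.eye(3)-np.outer(v,v))@(x-e)),1) for e,v in R]
def proj(im,X):
    K=np.array(im["camera_matrix"]);c=np.array(im["orientation"]).T@(np.array(X)-im["eye"])
    u=np.array([c[0],-c[1]])/-c[2];u=u*(1+im["k1"]*(u@u));return K[:2,:2]@u+K[:2,2]
E
python3 - <<'E'
from h import *
np.set_printoptions(precision=3,suppress=True)
for n in ("top","side"):
    im=env.get_image(n);cv2.imwrite(f"pics/{n}0.png",im["color"])
    print(n,im["eye"],im["k1"],np.array(im["orientation"]).round(2).tolist())
    for q in ("chest","lid","spanner","boards","square","mallet"):
        print(q,[(np.round(d["box"]).tolist(),round(d["p"],2)) for d in env.look_for(q,im)][:4])
    for q in ("chest","lid_hinge","lid_edge","spanner","front_tray","mallet","square"):
        print(q,[(np.round(d["location"],1).tolist(),round(d["p"],2),at_z(im,d["location"],{"lid_hinge":.11,"lid_edge":.11}.get(q,0.)).round(3).tolist()) for d in env.tip_of(q,im)][:4])
o=env.observe();print(o)
E
```

```text
pics
top [0.245 0.005 1.478] -0.043664117527699685 [[0.02, 0.99, -0.15], [-1.0, 0.02, 0.02], [0.03, 0.15, 0.99]]
chest [([282.0, 117.0, 397.0, 225.0], 0.97), ([226.0, 164.0, 243.0, 224.0], 0.4)]
lid [([287.0, 133.0, 397.0, 227.0], 0.84)]
spanner [([137.0, 236.0, 160.0, 317.0], 0.77), ([226.0, 160.0, 243.0, 225.0], 0.57)]
boards [([115.0, 121.0, 179.0, 209.0], 0.64), ([290.0, 133.0, 399.0, 227.0], 0.44)]
square [([214.0, 96.0, 255.0, 140.0], 0.7)]
mallet [([123.0, 118.0, 171.0, 216.0], 0.85), ([225.0, 161.0, 244.0, 225.0], 0.67)]
chest [([333.6, 180.2], 0.63, [0.497, -0.286, 0.0])]
lid_hinge [([334.3, 141.8], 0.69, [0.591, -0.267, 0.11])]
lid_edge [([350.7, 216.8], 0.63, [0.375, -0.312, 0.11])]
spanner [([146.0, 278.8], 0.86, [0.189, 0.276, 0.0]), ([235.2, 192.3], 0.82, [0.453, 0.016, 0.0])]
front_tray []
mallet [([143.1, 172.9], 0.71, [0.508, 0.3, 0.0])]
square [([242.5, 116.6], 0.94, [0.693, -0.001, 0.0])]
side [0.395 0.557 0.775] 0.025900630499872238 [[-0.99, 0.09, -0.06], [-0.1, -0.76, 0.64], [0.01, 0.65, 0.76]]
chest [([202.0, 74.0, 307.0, 178.0], 0.67), ([131.0, 201.0, 194.0, 24
[... 629 characters left out ...]
371.7, 345.1], 0.78, [0.194, 0.282, 0.0])]
front_tray []
mallet [([221.2, 322.2], 0.89, [0.502, 0.27, 0.0])]
square [([170.1, 212.7], 0.78, [0.681, 0.004, -0.0])]
{'time_s': 1.4, 'q': array([-86.306,  21.806,  74.337,   0.001,  83.859, -12.335]), 'qvel': array([-0.06 ,  0.036,  0.039, -0.038,  0.031, -0.118]), 'joint_efforts': array([ -0.   , -44.833, -23.146,  -0.   ,   0.   ,  -0.   ]), 'position': array([ 0.152, -0.529,  0.231]), 'tool_rot': array([[ 0.961,  0.276,  0.   ],
       [ 0.276, -0.961,  0.   ],
       [ 0.   , -0.   , -1.   ]]), 'ft_force': array([ 0.917,  0.651, -0.493]), 'wrist_torque': array([-0.043, -0.018,  0.019]), 'gripper_force': 0.0, 'grip_width': 0.08562607418513993}
```

```bash
python3 -c "
import cv2,numpy as np
a=cv2.imread('pics/top0.png');b=cv2.imread('pics/side0.png')
cv2.imwrite('pics/t.png',cv2.resize(a,(800,600),interpolation=3));cv2.imwrite('pics/s.png',cv2.resize(b,(800,600),interpolation=3))"
```

```text
(no output)
```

View pics/t.png

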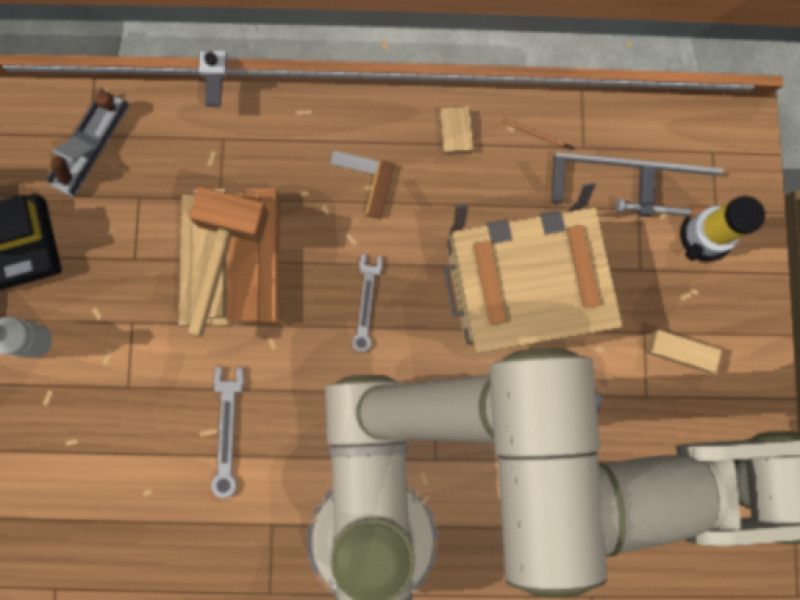

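View pics/s.png

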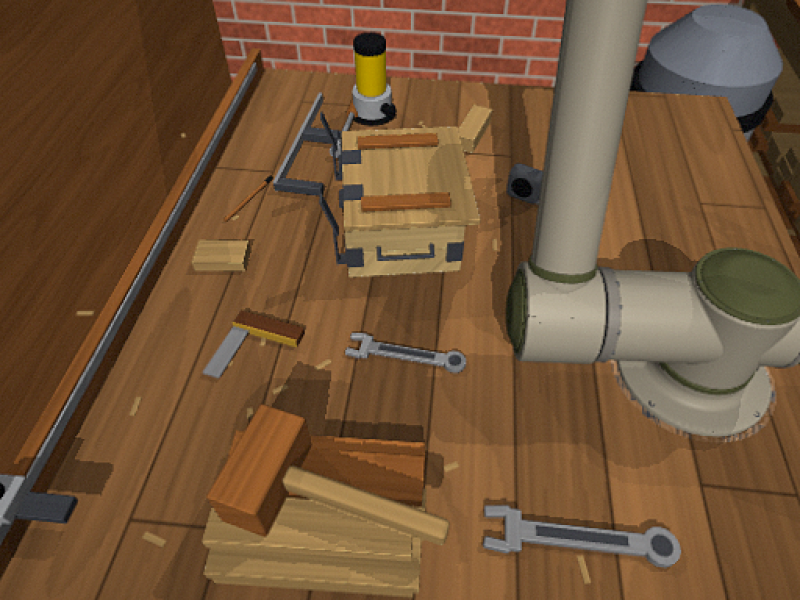

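The pictures show the chest right of the middle, lid shut, with top-view corners at about (478,351), (620,328), (597,208), (452,232) at 800 px scale. Two spanners: a larger one at top (228,430) beside the robot, and a smaller one at top (367,305) / side (408,352) in the middle of the bench. The smaller one in the middle fits the description. I'll measure both and confirm in a crop.

```bash
python3 - <<'E'
from h import *
np.set_printoptions(precision=3,suppress=True)
t=env.get_image("top");s=env.get_image("side")
f=512/800
T=dict(FL=(478,350),FR=(620,328),BR=(597,208),BL=(453,232));S=dict(FL=(477,223),FR=(461,130),BR=(345,132),BL=(343,223))
for k in T: print(k,tri((t,np.array(T[k])*f),(s,np.array(S[k])*f)),at_z(t,np.array(T[k])*f,.122),at_z(s,np.array(S[k])*f,.122))
# spanner masks: grey low-saturation bright inside boxes
for nm,im,boxes in(("top",t,[(137,230,162,320),(224,158,248,228)]),("side",s,[(305,318,440,366),(218,210,302,242)])):
    hsv=cv2.cvtColor(im["color"],cv2.COLOR_BGR2HSV)
    for l,a,r,b in boxes:
        m=np.zeros(hsv.shape[:2],np.uint8);m[a:b,l:r]=(hsv[a:b,l:r,1]<70)*255
        n,lab,st,_=cv2.connectedComponentsWithStats(m);i=1+np.argmax(st[1:,4])
        p=np.argwhere(lab==i)[:,::-1];X=np.array([at_z(im,q,.01)[:2] for q in p]);c,(w,h_),ang=cv2.minAreaRect(X.astype(np.float32))
        u,sv,v=np.linalg.svd(X-X.mean(0),full_matrices=False);print(nm,np.array(c),w,h_,"axisdeg",np.degrees(np.arctan2(v[0,1],v[0,0])),st[i])
c=t["color"][140:330,125:265];cv2.imwrite("pics/c.png",cv2.resize(c,None,fx=3,fy=3,interpolation=2))
for q in ("lid_edge","lid_hinge","spanner"):
    a=env.tip_of(q,t);b=env.tip_of(q,s)
    for A in a[:2]:
        for B in b[:2]: print(q,tri((t,A["location"]),(s,B["location"])))
E
```

```text
FL (array([ 0.351, -0.186,  0.104]), [np.float64(1.1), np.float64(1.1)]) [ 0.351 -0.183  0.122] [ 0.352 -0.166  0.122]
FR (array([ 0.393, -0.444,  0.11 ]), [np.float64(3.5), np.float64(3.5)]) [ 0.395 -0.441  0.122] [ 0.39  -0.426  0.122]
BR (array([ 0.617, -0.407,  0.113]), [np.float64(3.3), np.float64(3.3)]) [ 0.617 -0.404  0.122] [ 0.61  -0.393  0.122]
BL (array([ 0.567, -0.137,  0.125]), [np.float64(1.8), np.float64(1.8)]) [ 0.566 -0.138  0.122] [ 0.569 -0.141  0.122]
top [0.199 0.274] 0.24526181817054749 0.05361238494515419 axisdeg -179.66928336570194 [137 234  19  85 932]
top [0.447 0.018] 0.04635956510901451 0.18998423218727112 axisdeg 174.45156937423798 [225 163  20  63 544]
side [0.198 0.28 ] 0.2454163283109665 0.05952075123786926 axisdeg 179.88063379102334 [ 309  323  127   40 2151]
side [0.448 0.024] 0.048083625733852386 0.1892184019088745 axisdeg 174.24708824974786 [221 213  77  26 740]
lid_edge (array([ 0.372, -0.328,  0.101]), [np.float64(4.1), np.float64(4.1)])
lid_hinge (array([ 0.592, -0.262,  0.114]), [np.float64(4.7), np.float64(4.7)])
lid_hinge (array([ 0.545, -0.265,  0.043]), [np.float64(58.6), np.float64(58.6)])
lid_hinge (array([0.466, 0.024, 0.342]), [np.float64(59.4), np.float64(59.4)])
lid_hinge (array([0.437, 0.016, 0.275]), [np.float64(20.6), np.float64(20.6)])
spanner (array([ 0.447,  0.03 , -0.003]), [np.float64(2.8), np.float64(2.8)])
spanner (array([0.321, 0.159, 0.032]), [np.float64(179.4), np.float64(179.4)])
spanner (array([0.314, 0.232, 0.315]), [np.float64(111.4), np.float64(111.4)])
spanner (array([ 0.191,  0.28 , -0.012]), [np.float64(0.4), np.float64(0.4)])
```

View pics/c.png

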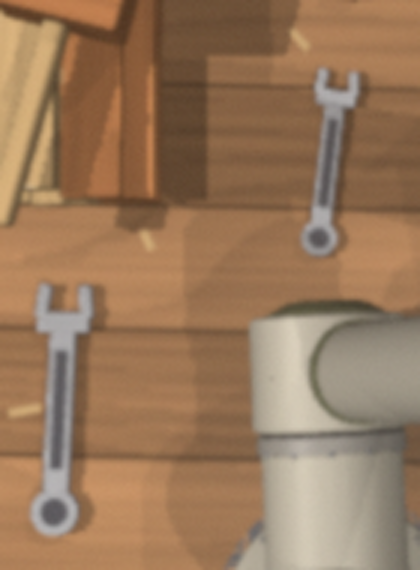

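The crop confirms it: the smaller spanner is the one at top right, about (322,160) in the crop. It measures 190 mm against 245 mm for the other, so it is the one meant. Chest yaw ≈ 0.18 rad, hinge ≈ (0.593,-0.272). Next I align and tilt the tool with the fingers shut.

Request:
arm_command:
  deltas:
    - {"rz": 0.096,"fingers": 0}
    - {"ry": 0.14,"fingers": 0}
    - {"ry": 0.14}
    - {"ry": 0.14}
    - {"ry": 0.14}
    - {"ry": 0.14}
    - {}
  squeeze: 30

```text
invalid input
```

```bash
cat >> h.py <<'E'
yaw=.183;cx=np.array([np.cos(yaw),np.sin(yaw),0]);cy=np.array([-cx[1],cx[0],0]);H=np.array([.593,-.272,.11]);ez=np.array([0,0,1.])
def ch(x,y,z): return H+x*cx+y*cy+np.array([0,0,z])
def d(to,fr=None):
    o=env.observe();return (o["tool_rot"].T@(np.array(to)-(o["position"] if fr is None else fr))).round(4)
E
python3 - <<'E'
from h import *
o=env.observe();print(o["position"],o["tool_rot"].round(3).tolist(),o["q"].round(0))
print(d(ch(-.26,0,-.04)))
E
```

```text
[ 0.15188743 -0.52858573  0.23130712] [[0.961, 0.276, 0.0], [0.276, -0.961, 0.0], [0.0, -0.0, -1.0]] [-86.  22.  74.   0.  84. -12.]
[ 0.236  -0.1499  0.1613]
```

Request:
arm_command:
  deltas:
    - {"rx": 0,"ry": 0,"rz": 0.096,"dx": 0,"dy": 0,"dz": 0,"fingers": 0}
    - {"rx": 0,"ry": 0.14,"rz": 0,"dx": 0,"dy": 0,"dz": 0,"fingers": 0}
    - {"rx": 0,"ry": 0.14,"rz": 0,"dx": 0,"dy": 0,"dz": 0,"fingers": 0}
    - {"rx": 0,"ry": 0.14,"rz": 0,"dx": 0,"dy": 0,"dz": 0,"fingers": 0}
    - {"rx": 0,"ry": 0.14,"rz": 0,"dx": 0,"dy": 0,"dz": 0,"fingers": 0}
    - {"rx": 0,"ry": 0.14,"rz": 0,"dx": 0,"dy": 0,"dz": 0,"fingers": 0}
    - {"rx": 0,"ry": 0,"rz": 0,"dx": 0,"dy": 0,"dz": 0,"fingers": 0}
  squeeze: 30

```text
time_s: 2.5
position: [0.15, -0.5289, 0.2296]
tool_rot: [[0.751, 0.179, 0.636], [0.134, -0.984, 0.119], [0.647, -0.004, -0.763]]
ft_force: [-0.5, 0.2, -0.4]
grip_width: -0.0001
gripper_force: 0.0
```

```bash
python3 - <<'E'
from h import *
o=env.observe();print(o["position"],o["tool_rot"].round(3).tolist(),o["q"].round(0),o["grip_width"])
print(d(ch(-.26,0,-.04)))
E
```

```text
[ 0.14995999 -0.52890418  0.22957155] [[0.751, 0.179, 0.636], [0.134, -0.984, 0.119], [0.647, -0.004, -0.763]] [-104.   26.   79.   36.   94.  -27.] -9.050560513958533e-05
[ 0.0656 -0.172   0.2657]
```

Request:
arm_command:
  deltas:
    - {"rx": 0,"ry": 0,"rz": 0,"dx": 0.0073,"dy": -0.0191,"dz": 0.0295,"fingers": 0}
    - {"rx": 0,"ry": 0,"rz": 0,"dx": 0.0073,"dy": -0.0191,"dz": 0.0295,"fingers": 0}
    - {"rx": 0,"ry": 0,"rz": 0,"dx": 0.0073,"dy": -0.0191,"dz": 0.0295,"fingers": 0}
    - {"rx": 0,"ry": 0,"rz": 0,"dx": 0.0073,"dy": -0.0191,"dz": 0.0295,"fingers": 0}
    - {"rx": 0,"ry": 0,"rz": 0,"dx": 0.0073,"dy": -0.0191,"dz": 0.0295,"fingers": 0}
    - {"rx": 0,"ry": 0,"rz": 0,"dx": 0.0073,"dy": -0.0191,"dz": 0.0295,"fingers": 0}
    - {"rx": 0,"ry": 0,"rz": 0,"dx": 0.0073,"dy": -0.0191,"dz": 0.0295,"fingers": 0}
    - {"rx": 0,"ry": 0,"rz": 0,"dx": 0.0073,"dy": -0.0191,"dz": 0.0295,"fingers": 0}
    - {"rx": 0,"ry": 0,"rz": 0,"dx": 0.0073,"dy": -0.0191,"dz": 0.0295,"fingers": 0}
    - {"rx": 0,"ry": 0,"rz": 0,"dx": 0,"dy": 0,"dz": 0,"fingers": 0}

```text
time_s: 3.5
position: [0.3395, -0.315, 0.0695]
tool_rot: [[0.753, 0.188, 0.631], [0.142, -0.982, 0.124], [0.643, -0.004, -0.766]]
ft_force: [-0.2, 0.0, -0.2]
grip_width: -0.0002
gripper_force: 0.0
```

```bash
python3 - <<'E'
from h import *
o=env.observe();print(o["position"],o["tool_rot"].round(3).tolist(),o["q"].round(0))
print(d(ch(-.26,0,-.04)),d(ch(-.22,0,-.04)))
t=env.get_image("top");s=env.get_image("side");w=env.get_image("wrist")
a=cv2.resize(s["color"][60:240,180:420],(480,360));b=cv2.resize(w["color"],(320,240))
c=np.zeros((360,800,3),np.uint8);c[:,:480]=a;c[:240,480:]=b;cv2.imwrite("pics/p1.png",c)
E
```

```text
[ 0.33945074 -0.31501083  0.06948435] [[0.753, 0.188, 0.631], [0.142, -0.982, 0.124], [0.643, -0.004, -0.766]] [-81.  27. 116.  54.  53. -41.]
[-0.0019  0.0038 -0.0023] [0.0288 0.0041 0.0234]
```

View pics/p1.png

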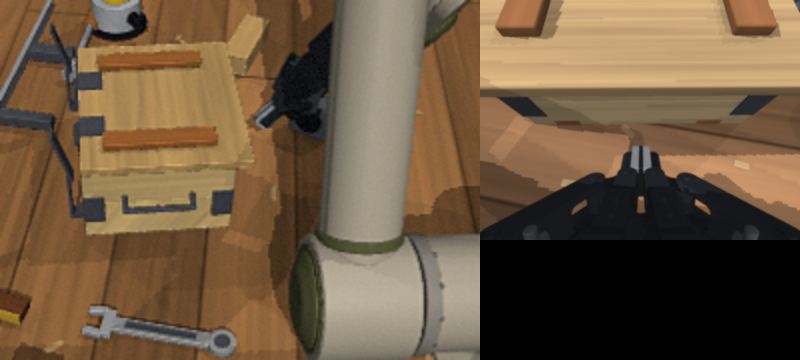

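The lid is shut, and the shut fingers stand level and centred in front of its edge (wrist view: tips at (642,150) in the mosaic, lid edge at row 95). Next I go under the overhang and plan the arc.

Request:
arm_command:
  deltas:
    - {"rx": 0,"ry": 0,"rz": 0,"dx": 0.0105,"dy": 0.001,"dz": 0.0085,"fingers": 0}
    - {"rx": 0,"ry": 0,"rz": 0,"dx": 0.0105,"dy": 0.001,"dz": 0.0085,"fingers": 0}
    - {"rx": 0,"ry": 0,"rz": 0,"dx": 0.0105,"dy": 0.001,"dz": 0.0085,"fingers": 0}
    - {"rx": 0,"ry": 0,"rz": 0,"dx": 0,"dy": 0,"dz": 0,"fingers": 0}

```text
time_s: 4.05
position: [0.379, -0.3156, 0.0721]
tool_rot: [[0.752, 0.184, 0.633], [0.143, -0.983, 0.116], [0.644, 0.003, -0.765]]
ft_force: [-0.4, 0.3, -0.1]
grip_width: 0.0001
gripper_force: 0.0
```

```bash
python3 - <<'E'
from h import *
o=env.observe();r=o["position"]-H;print(o["position"],r@cx,r@cy,r[2],o["ft_force"])
p=np.arctan2(r[2],-(r@cx));R=np.hypot(r[2],r@cx);print(np.degrees(p),R)
ph=np.linspace(p,np.radians(100),38);rad=np.interp(np.degrees(ph),[np.degrees(p),0,25,60,100],[R,R,.203,.18,.18])
P=[ch(-a*np.cos(b),r@cy,a*np.sin(b)) for a,b in zip(rad,ph)]
for i in range(37): print(i,(o["tool_rot"].T@(P[i+1]-P[i])).round(4))
E
```

```text
[ 0.3789819  -0.31564821  0.0720677 ] -0.21838757487478583 -0.003972306909357932 -0.03793230179260852 [-0.40473134  0.33751126 -0.14683709]
-9.853545817244584 0.22165737609873423
0 [ 0.006   0.     -0.0098]
1 [ 0.0065  0.     -0.0094]
2 [ 0.007   0.     -0.0091]
3 [ 0.0086  0.     -0.0077]
4 [ 0.0094  0.     -0.0067]
5 [ 0.0097  0.     -0.0061]
6 [ 0.0099  0.     -0.0055]
7 [ 0.0101  0.     -0.0049]
8 [ 0.0102  0.     -0.0043]
9 [ 0.0103  0.     -0.0038]
10 [ 0.0104  0.     -0.0032]
11 [ 0.0104  0.     -0.0026]
12 [ 0.0104  0.     -0.0022]
13 [ 0.0104  0.     -0.0016]
14 [ 0.0104  0.     -0.0011]
15 [ 0.0103  0.     -0.0005]
16 [0.0102 0.     0.    ]
17 [0.0101 0.     0.0006]
18 [0.01   0.     0.0011]
19 [0.0098 0.     0.0016]
20 [0.0096 0.     0.0021]
21 [0.0094 0.     0.0026]
22 [0.0091 0.     0.0031]
23 [0.009  0.     0.0026]
24 [0.0091 0.     0.0021]
25 [0.009  0.     0.0026]
26 [0.0088 0.     0.003 ]
27 [0.0087 0.     0.0035]
28 [0.0085 0.     0.0039]
29 [0.0082 0.     0.0044]
30 [0.008  0.     0.0048]
31 [0.0078 0.     0.0052]
32 [0.0075 0.     0.0056]
33 [0.0072 0.     0.006 ]
34 [0.0069 0.     0.0063]
35 [0.0065 0.     0.0067]
36 [0.0062 0.     0.007 ]
```

Request:
arm_command:
  deltas:
    - {"rx": 0,"ry": 0,"rz": 0,"dx": 0.006,"dy": 0,"dz": -0.0098,"fingers": 0}
    - {"rx": 0,"ry": 0,"rz": 0,"dx": 0.0065,"dy": 0,"dz": -0.0094,"fingers": 0}
    - {"rx": 0,"ry": 0,"rz": 0,"dx": 0.007,"dy": 0,"dz": -0.0091,"fingers": 0}
    - {"rx": 0,"ry": 0,"rz": 0,"dx": 0.0086,"dy": 0,"dz": -0.0077,"fingers": 0}
    - {"rx": 0,"ry": 0,"rz": 0,"dx": 0.0094,"dy": 0,"dz": -0.0067,"fingers": 0}
    - {"rx": 0,"ry": 0,"rz": 0,"dx": 0.0097,"dy": 0,"dz": -0.0061,"fingers": 0}
    - {"rx": 0,"ry": 0,"rz": 0,"dx": 0.0099,"dy": 0,"dz": -0.0055,"fingers": 0}
    - {"rx": 0,"ry": 0,"rz": 0,"dx": 0.0101,"dy": 0,"dz": -0.0049,"fingers": 0}

```text
time_s: 4.85
position: [0.39, -0.3135, 0.1604]
tool_rot: [[0.754, 0.181, 0.632], [0.14, -0.983, 0.115], [0.642, 0.002, -0.767]]
ft_force: [-6.7, -1.8, -0.4]
grip_width: 0.0001
gripper_force: 2.8
```

```bash
python3 - <<'E'
from h import *
o=env.observe();r=o["position"]-H;print(r@cx,r@cy,r[2],o["ft_force"],o["q"].round(0))
s=env.get_image("side");w=env.get_image("wrist")
a=cv2.resize(s["color"][60:240,180:420],(480,360));b=cv2.resize(w["color"],(320,240))
c=np.zeros((360,800,3),np.uint8);c[:,:480]=a;c[:240,480:]=b;cv2.imwrite("pics/p2.png",c)
E
```

```text
-0.2071474122528036 -0.0038650750953616734 0.05038255199576393 [-6.74746741 -1.76781624 -0.36220879] [-73.  18. 107.  47.  60. -20.]
```

View pics/p2.png

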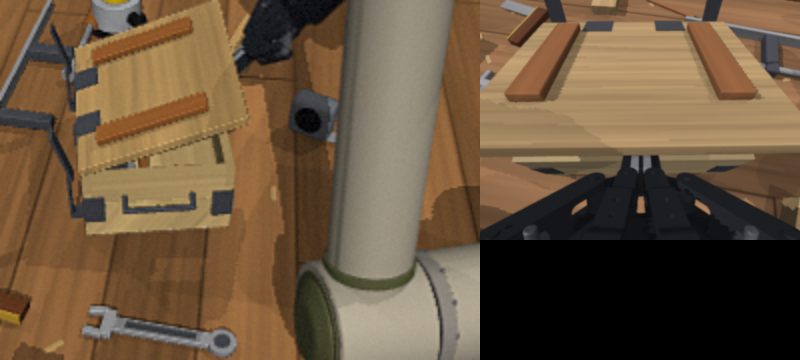

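The lid is rising on the fingers, at about 20° so far (side view: front edge at (247,122)). I continue along the arc.

Request:
arm_command:
  deltas:
    - {"rx": 0,"ry": 0,"rz": 0,"dx": 0.0102,"dy": 0,"dz": -0.0043,"fingers": 0}
    - {"rx": 0,"ry": 0,"rz": 0,"dx": 0.0103,"dy": 0,"dz": -0.0038,"fingers": 0}
    - {"rx": 0,"ry": 0,"rz": 0,"dx": 0.0104,"dy": 0,"dz": -0.0032,"fingers": 0}
    - {"rx": 0,"ry": 0,"rz": 0,"dx": 0.0104,"dy": 0,"dz": -0.0026,"fingers": 0}
    - {"rx": 0,"ry": 0,"rz": 0,"dx": 0.0104,"dy": 0,"dz": -0.0022,"fingers": 0}
    - {"rx": 0,"ry": 0,"rz": 0,"dx": 0.0104,"dy": 0,"dz": -0.0016,"fingers": 0}
    - {"rx": 0,"ry": 0,"rz": 0,"dx": 0.0104,"dy": 0,"dz": -0.0011,"fingers": 0}
    - {"rx": 0,"ry": 0,"rz": 0,"dx": 0.0103,"dy": 0,"dz": -0.0005,"fingers": 0}
    - {"rx": 0,"ry": 0,"rz": 0,"dx": 0.0102,"dy": 0,"dz": 0,"fingers": 0}
    - {"rx": 0,"ry": 0,"rz": 0,"dx": 0.0101,"dy": 0,"dz": 0.0006,"fingers": 0}
    - {"rx": 0,"ry": 0,"rz": 0,"dx": 0.01,"dy": 0,"dz": 0.0011,"fingers": 0}
    - {"rx": 0,"ry": 0,"rz": 0,"dx": 0.0098,"dy": 0,"dz": 0.0016,"fingers": 0}

```text
time_s: 6.15
position: [0.474, -0.2971, 0.2516]
tool_rot: [[0.752, 0.182, 0.633], [0.14, -0.983, 0.117], [0.644, 0.0, -0.765]]
ft_force: [-2.5, -0.6, -0.1]
grip_width: 0.0004
gripper_force: 1.0
```

Request:
arm_command:
  deltas:
    - {"rx": 0,"ry": 0,"rz": 0,"dx": 0.0096,"dy": 0,"dz": 0.0021,"fingers": 0}
    - {"rx": 0,"ry": 0,"rz": 0,"dx": 0.0094,"dy": 0,"dz": 0.0026,"fingers": 0}
    - {"rx": 0,"ry": 0,"rz": 0,"dx": 0.0091,"dy": 0,"dz": 0.0031,"fingers": 0}
    - {"rx": 0,"ry": 0,"rz": 0,"dx": 0.009,"dy": 0,"dz": 0.0026,"fingers": 0}
    - {"rx": 0,"ry": 0,"rz": 0,"dx": 0.009,"dy": 0,"dz": 0.0022,"fingers": 0}

```text
time_s: 6.65
position: [0.5171, -0.2887, 0.2715]
tool_rot: [[0.752, 0.183, 0.633], [0.14, -0.983, 0.118], [0.644, -0.0, -0.765]]
ft_force: [-2.0, 0.3, -0.6]
grip_width: -0.0003
gripper_force: 0.7
```

```bash
python3 - <<'E'
from h import *
o=env.observe();r=o["position"]-H;print(r@cx,r@cy,r[2],o["ft_force"],o["q"].round(0))
s=env.get_image("side");w=env.get_image("wrist")
a=cv2.resize(s["color"][30:210,180:420],(480,360));b=cv2.resize(w["color"],(320,240))
c=np.zeros((360,800,3),np.uint8);c[:,:480]=a;c[:240,480:]=b;cv2.imwrite("pics/p3.png",c)
E
```

```text
-0.07765905384230933 -0.0025955357697322926 0.1615240069908246 [-2.00500885  0.29600822 -0.55628753] [-56.  15.  88.  41.  65.   9.]
```

View pics/p3.png

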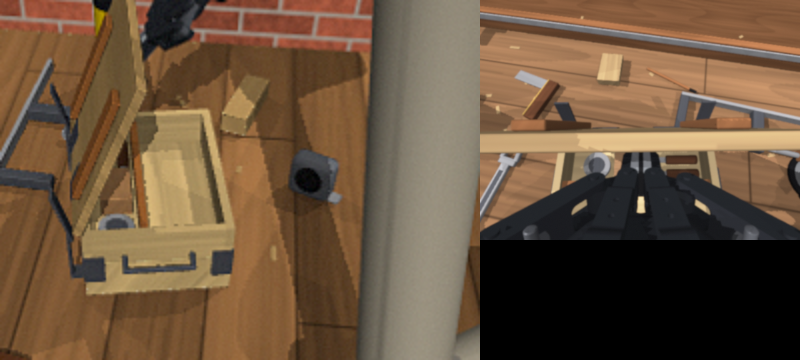

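The lid is at about 70°, and the empty front compartment shows at (175,180) in the mosaic. Now I push past upright.

Request:
arm_command:
  deltas:
    - {"rx": 0,"ry": 0,"rz": 0,"dx": 0.009,"dy": 0,"dz": 0.0026,"fingers": 0}
    - {"rx": 0,"ry": 0,"rz": 0,"dx": 0.0088,"dy": 0,"dz": 0.003,"fingers": 0}
    - {"rx": 0,"ry": 0,"rz": 0,"dx": 0.0087,"dy": 0,"dz": 0.0035,"fingers": 0}
    - {"rx": 0,"ry": 0,"rz": 0,"dx": 0.0085,"dy": 0,"dz": 0.0039,"fingers": 0}
    - {"rx": 0,"ry": 0,"rz": 0,"dx": 0.0082,"dy": 0,"dz": 0.0044,"fingers": 0}
    - {"rx": 0,"ry": 0,"rz": 0,"dx": 0.008,"dy": 0,"dz": 0.0048,"fingers": 0}
    - {"rx": 0,"ry": 0,"rz": 0,"dx": 0.0078,"dy": 0,"dz": 0.0052,"fingers": 0}
    - {"rx": 0,"ry": 0,"rz": 0,"dx": 0.0075,"dy": 0,"dz": 0.0056,"fingers": 0}
    - {"rx": 0,"ry": 0,"rz": 0,"dx": 0.0072,"dy": 0,"dz": 0.006,"fingers": 0}
    - {"rx": 0,"ry": 0,"rz": 0,"dx": 0.0069,"dy": 0,"dz": 0.0063,"fingers": 0}
    - {"rx": 0,"ry": 0,"rz": 0,"dx": 0.0065,"dy": 0,"dz": 0.0067,"fingers": 0}
    - {"rx": 0,"ry": 0,"rz": 0,"dx": 0.0062,"dy": 0,"dz": 0.007,"fingers": 0}

```text
time_s: 7.95
position: [0.6247, -0.2689, 0.2863]
tool_rot: [[0.752, 0.183, 0.633], [0.14, -0.983, 0.118], [0.644, -0.0, -0.765]]
ft_force: [0.1, -0.1, -0.2]
grip_width: 0.0
gripper_force: 0.0
```

```bash
python3 - <<'E'
from h import *
o=env.observe();r=o["position"]-H;print(o["position"],r@cx,r@cy,r[2],o["ft_force"],o["q"].round(0))
E
```

```text
[ 0.62472356 -0.26888304  0.28629906] 0.03176107027884956 -0.0027081523779783076 0.176299060395876 [ 0.12711085 -0.14826032 -0.172921  ] [-45.  22.  75.  37.  63.  23.]
```

The force has gone to zero, so the lid has passed upright and is sinking onto its stop. I back off, set the tool upright and turn it along the spanner.

Request:
arm_command:
  deltas:
    - {"rx": 0,"ry": 0,"rz": 0,"dx": 0,"dy": 0,"dz": -0.035,"fingers": 0}
    - {"rx": 0,"ry": 0,"rz": 0,"dx": 0,"dy": 0,"dz": -0.035,"fingers": 0}
    - {"rx": 0,"ry": 0,"rz": 0,"dx": 0,"dy": -0.02,"dz": -0.035,"fingers": 0}
    - {"rx": 0,"ry": -0.14,"rz": 0,"dx": 0,"dy": -0.04,"dz": 0,"fingers": 0.06}
    - {"rx": 0,"ry": -0.14,"rz": 0,"dx": 0,"dy": -0.04,"dz": 0,"fingers": 0.06}
    - {"rx": 0,"ry": -0.14,"rz": 0,"dx": 0,"dy": -0.04,"dz": 0,"fingers": 0.06}
    - {"rx": 0,"ry": -0.14,"rz": 0,"dx": 0,"dy": -0.04,"dz": 0,"fingers": 0.06}
    - {"rx": 0,"ry": -0.14,"rz": 0,"dx": 0,"dy": -0.04,"dz": 0,"fingers": 0.06}
    - {"rx": 0,"ry": 0,"rz": 0.14,"dx": 0,"dy": -0.04,"dz": 0,"fingers": 0.06}
    - {"rx": 0,"ry": 0,"rz": 0.14,"dx": 0,"dy": -0.04,"dz": 0,"fingers": 0.06}
    - {"rx": 0,"ry": 0,"rz": 0,"dx": 0,"dy": 0,"dz": 0,"fingers": 0.06}

```text
time_s: 9.05
position: [0.508, 0.0182, 0.3671]
tool_rot: [[0.995, -0.096, 0.001], [-0.096, -0.995, 0.001], [0.001, -0.001, -1.0]]
ft_force: [0.4, -0.8, 0.6]
grip_width: 0.0601
gripper_force: 0.0
```

```bash
python3 - <<'E'
from h import *
np.set_printoptions(precision=4,suppress=True)
o=env.observe();print(o["position"],o["tool_rot"].round(3).tolist(),o["q"].round(0))
x=np.array([np.cos(.0995),-np.sin(.0995),0]);z=-ez;R=np.c_[x,np.cross(z,x),z]
from scipy.spatial.transform import Rotation as Q
print("rot",Q.from_matrix(o["tool_rot"].T@R).as_rotvec(),"d",R.T@(np.array([.447,.021,.15])-o["position"]))
s=env.get_image("side");w=env.get_image("wrist")
for im in(s,w):print([(np.round(b["location"],1),round(b["p"],2)) for b in env.tip_of("spanner",im)[:2]],[(np.round(b["location"],1),round(b["p"],2)) for b in env.tip_of("front_tray",im)[:2]])
a=cv2.resize(s["color"][30:240,140:420],(480,360));b=cv2.resize(w["color"],(320,240))
c=np.zeros((360,800,3),np.uint8);c[:,:480]=a;c[:240,480:]=b;cv2.imwrite("pics/p4.png",c)
E
```

```text
[0.508  0.0182 0.3671] [[0.995, -0.096, 0.001], [-0.096, -0.995, 0.001], [0.001, -0.001, -1.0]] [-11.  14.  64.   0. 102.  84.]
rot [-0.0008 -0.0009  0.0033] d [-0.0609  0.0033  0.2171]
[(array([371.4, 347.7]), 0.73), (array([262.6, 229.9]), 0.56)] [(array([268.2, 127.9]), 0.92)]
[(array([257.1, 184.1]), 0.87)] [(array([460. , 172.1]), 0.77), (array([ 99.6, 156. ]), 0.67)]
```

View pics/p4.png

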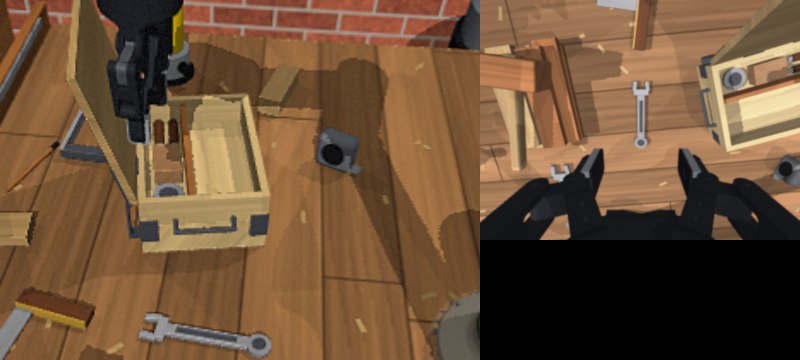

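The lid leans back on its rests (side view: top edge at (75,75)), the front compartment is empty, and the small spanner lies below the open fingers (wrist view at (641,115)). I go down to hover over the handle.

Request:
arm_command:
  deltas:
    - {"rx": 0,"ry": 0,"rz": 0,"dx": -0.0122,"dy": 0.0007,"dz": 0.0434,"fingers": 0.06}
    - {"rx": 0,"ry": 0,"rz": 0,"dx": -0.0122,"dy": 0.0007,"dz": 0.0434,"fingers": 0.06}
    - {"rx": 0,"ry": 0,"rz": 0,"dx": -0.0122,"dy": 0.0007,"dz": 0.0434,"fingers": 0.06}
    - {"rx": 0,"ry": 0,"rz": 0,"dx": -0.0122,"dy": 0.0007,"dz": 0.0434,"fingers": 0.06}
    - {"rx": 0,"ry": 0,"rz": 0,"dx": -0.0122,"dy": 0.0007,"dz": 0.0434,"fingers": 0.06}
    - {"rx": 0,"ry": 0,"rz": 0,"dx": 0,"dy": 0,"dz": 0,"fingers": 0.06}

```text
time_s: 9.95
position: [0.4434, 0.0165, 0.1459]
tool_rot: [[0.995, -0.097, -0.011], [-0.097, -0.995, 0.002], [-0.011, -0.001, -1.0]]
ft_force: [0.2, -0.8, 1.4]
grip_width: 0.0599
gripper_force: 0.0
```

```bash
python3 - <<'E'
from h import *
np.set_printoptions(precision=4,suppress=True)
o=env.observe();print(o["position"])
w=env.get_image("wrist");t=env.get_image("top");s=env.get_image("side");L={}
for n,im in(("w",w),("t",t),("s",s)):
    ls=[b["location"] for b in env.tip_of("spanner",im)];g=[l for l in ls if np.linalg.norm(at_z(im,l,.0)[:2]-[.447,.021])<.04]
    if g: L[n]=(im,g[0]);print(n,at_z(im,g[0],0.),env.look_for("spanner",im)[0]["box"] if n=="w" else "")
print(tri(*L.values()))
# heights/axis by mask in wrist view
hsv=cv2.cvtColor(w["color"],cv2.COLOR_BGR2HSV);b=[x for x in env.look_for("spanner",w)][0]["box"];l,a,r,e=[int(v) for v in b]
m=np.zeros(hsv.shape[:2],np.uint8);a=max(a-4,0);l=max(l-4,0);m[a:e+4,l:r+4]=(hsv[a:e+4,l:r+4,1]<70)*255
n,lab,st,_=cv2.connectedComponentsWithStats(m);i=1+np.argmax(st[1:,4]);X=np.array([at_z(w,q,.01)[:2] for q in np.argwhere(lab==i)[:,::-1]])
c,sz,_=cv2.minAreaRect(X.astype(np.float32));v=np.linalg.svd(X-X.mean(0),full_matrices=False)[2];print(c,sz,np.degrees(np.arctan2(v[0,1],v[0,0])))
# compartment
for n,im in(("w",w),("t",t),("s",s)):
    for p in env.tip_of("front_tray",im)[:2]: print("tray",n,round(p["p"],2),at_z(im,p["location"],.06))
print("model",ch(-.138,0,-.05), [ (proj(t,ch(*q)).round(0)).tolist() for q in ((-.188,-.123,0),(-.188,.123,0))])
cv2.imwrite("pics/p5.png",np.hstack([cv2.resize(w["color"],(400,300)),cv2.resize(t["color"][110:260,260:420],(320,300))]))
E
```

```text
[0.4434 0.0165 0.1459]
w [0.4461 0.0199 0.    ] [225.3, 69.7, 276.9, 265.9]
(array([0.5255, 0.0064, 0.3305]), [np.float64(0.0)])
(0.44502460956573486, 0.020757902413606644) (0.04602883383631706, 0.19035226106643677) 174.52218240242337
tray t 0.94 [ 0.4634 -0.2996  0.06  ]
tray s 0.92 [ 0.4608 -0.2873  0.06  ]
model [ 0.4573 -0.2971  0.06  ] [[390.0, 198.0], [306.0, 212.0]]
```

View pics/p5.png

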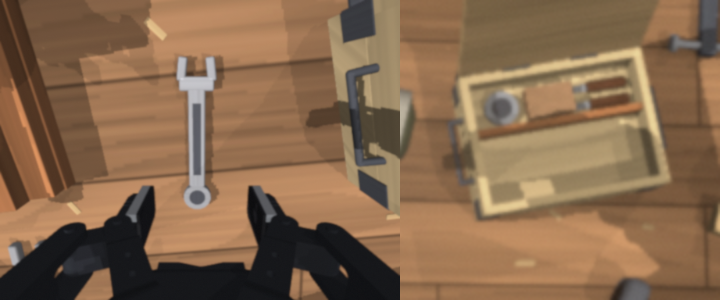

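The spanner is square under the fingers (wrist view: jaw at (197,70), ring at (197,197)). The top view shows the compartment open and empty, at (575,160) in the mosaic. I lower and grasp.

Request:
arm_command:
  deltas:
    - {"rx": 0,"ry": 0.011,"rz": 0,"dx": 0.0022,"dy": -0.0042,"dz": 0.03,"fingers": 0.06}
    - {"rx": 0,"ry": 0,"rz": 0,"dx": 0,"dy": 0,"dz": 0.035,"fingers": 0.05}
    - {"rx": 0,"ry": 0,"rz": 0,"dx": 0,"dy": 0,"dz": 0.035,"fingers": 0.05}
    - {"rx": 0,"ry": 0,"rz": 0,"dx": 0,"dy": 0,"dz": 0.02,"fingers": 0.05}
    - {"rx": 0,"ry": 0,"rz": 0,"dx": 0,"dy": 0,"dz": 0.013,"fingers": 0.05}
    - {"rx": 0,"ry": 0,"rz": 0,"dx": 0,"dy": 0,"dz": 0.007,"fingers": 0.05}
    - {"rx": 0,"ry": 0,"rz": 0,"dx": 0,"dy": 0,"dz": 0,"fingers": 0.05}

```text
time_s: 11.2
position: [0.4508, 0.0204, 0.0093]
tool_rot: [[0.995, -0.096, 0.01], [-0.096, -0.995, -0.001], [0.01, -0.0, -1.0]]
ft_force: [0.1, 1.1, 0.4]
grip_width: 0.05
gripper_force: 0.0
```

```bash
python3 -c "
from h import *
o=env.observe();print(o['position'],o['tool_rot'].round(3).tolist(),o['ft_force'],o['grip_width'],env.pinch_z)"
```

```text
[0.45079321 0.02042669 0.00933111] [[0.995, -0.096, 0.01], [-0.096, -0.995, -0.001], [0.01, -0.0, -1.0]] [0.07451846 1.10287382 0.3609692 ] 0.050009678449862906 -0.0187
```

Request:
arm_command:
  deltas:
    - {"rx": 0,"ry": -0.01,"rz": 0,"dx": -0.004,"dy": 0,"dz": 0.0045,"fingers": 0.05}
    - {"rx": 0,"ry": 0,"rz": 0,"dx": 0,"dy": 0,"dz": 0,"fingers": 0.05}
    - {"rx": 0,"ry": 0,"rz": 0,"dx": 0,"dy": 0,"dz": 0,"fingers": 0.0}
    - {"rx": 0,"ry": 0,"rz": 0,"dx": 0,"dy": 0,"dz": 0,"fingers": 0.0}
    - {"rx": 0,"ry": 0,"rz": 0,"dx": 0,"dy": 0,"dz": 0,"fingers": 0.0}
    - {"rx": 0,"ry": 0,"rz": 0,"dx": 0,"dy": 0,"dz": 0,"fingers": 0.0}
    - {"rx": 0,"ry": 0,"rz": 0,"dx": 0,"dy": 0,"dz": 0,"fingers": 0.0}
    - {"rx": 0,"ry": 0,"rz": 0,"dx": 0,"dy": 0,"dz": 0,"fingers": 0.0}
  squeeze: 70

```text
time_s: 12.0
position: [0.4472, 0.0207, 0.0058]
tool_rot: [[0.995, -0.096, 0.002], [-0.096, -0.995, -0.0], [0.002, 0.0, -1.0]]
ft_force: [-2.0, -0.5, 7.6]
grip_width: 0.017
gripper_force: 68.3
```

Request:
arm_command:
  deltas:
    - {"rx": 0,"ry": 0,"rz": 0,"dx": 0,"dy": 0,"dz": -0.01,"fingers": 0}
    - {"rx": 0,"ry": 0,"rz": 0,"dx": 0,"dy": 0,"dz": -0.03,"fingers": 0}
    - {"rx": 0,"ry": 0,"rz": 0,"dx": 0,"dy": 0,"dz": -0.04,"fingers": 0}
    - {"rx": 0,"ry": 0,"rz": 0,"dx": 0,"dy": 0,"dz": -0.04,"fingers": 0}
    - {"rx": 0,"ry": 0,"rz": 0,"dx": 0,"dy": 0,"dz": -0.04,"fingers": 0}
    - {"rx": 0,"ry": 0,"rz": 0,"dx": 0,"dy": 0,"dz": -0.04,"fingers": 0}

```text
time_s: 12.6
position: [0.446, 0.021, 0.2075]
tool_rot: [[0.995, -0.096, 0.001], [-0.096, -0.995, -0.0], [0.001, -0.0, -1.0]]
ft_force: [1.6, 0.0, -2.1]
grip_width: 0.0169
gripper_force: 68.9
```

Request:
arm_command:
  deltas:
    - {"rx": 0,"ry": 0,"rz": 0.129,"dx": 0,"dy": 0,"dz": 0,"fingers": 0}
    - {"rx": 0,"ry": 0,"rz": 0.129,"dx": 0,"dy": 0,"dz": 0,"fingers": 0}
    - {"rx": 0,"ry": 0,"rz": 0.129,"dx": 0,"dy": 0,"dz": 0,"fingers": 0}
    - {"rx": 0,"ry": 0,"rz": 0.129,"dx": 0,"dy": 0,"dz": 0,"fingers": 0}
    - {"rx": 0,"ry": 0,"rz": 0.129,"dx": 0,"dy": 0,"dz": 0,"fingers": 0}
    - {"rx": 0,"ry": 0,"rz": 0.129,"dx": 0,"dy": 0,"dz": 0,"fingers": 0}
    - {"rx": 0,"ry": 0,"rz": 0.129,"dx": 0,"dy": 0,"dz": 0,"fingers": 0}
    - {"rx": 0,"ry": 0,"rz": 0.129,"dx": 0,"dy": 0,"dz": 0,"fingers": 0}
    - {"rx": 0,"ry": 0,"rz": 0.129,"dx": 0,"dy": 0,"dz": 0,"fingers": 0}
    - {"rx": 0,"ry": 0,"rz": 0.129,"dx": 0,"dy": 0,"dz": 0,"fingers": 0}
    - {"rx": 0,"ry": 0,"rz": 0,"dx": 0,"dy": 0,"dz": 0,"fingers": 0}

```text
time_s: 13.7
position: [0.4463, 0.0209, 0.2055]
tool_rot: [[0.182, -0.983, 0.001], [-0.983, -0.182, -0.0], [0.0, -0.001, -1.0]]
ft_force: [-0.2, 0.1, -2.6]
grip_width: 0.0166
gripper_force: 68.9
```

```bash
python3 -c "
from h import *
o=env.observe();print(o['position'],o['tool_rot'].round(3).tolist(),o['q'].round(0),o['grip_width'],cx,cy)
print(d([.459,-.297,.2]))"
```

```text
[0.446344   0.02089835 0.20554243] [[0.182, -0.983, 0.001], [-0.983, -0.182, -0.0], [0.0, -0.001, -1.0]] [-13.  13.  92.   0.  75. 157.] 0.01657243743088559 [0.98330218 0.18198029 0.        ] [-0.18198029  0.98330218  0.        ]
[0.3149 0.0456 0.0056]
```

Request:
arm_command:
  deltas:
    - {"rx": 0,"ry": 0,"rz": 0,"dx": 0.035,"dy": 0.005,"dz": 0,"fingers": 0}
    - {"rx": 0,"ry": 0,"rz": 0,"dx": 0.035,"dy": 0.005,"dz": 0,"fingers": 0}
    - {"rx": 0,"ry": 0,"rz": 0,"dx": 0.035,"dy": 0.005,"dz": 0,"fingers": 0}
    - {"rx": 0,"ry": 0,"rz": 0,"dx": 0.035,"dy": 0.005,"dz": 0,"fingers": 0}
    - {"rx": 0,"ry": 0,"rz": 0,"dx": 0.035,"dy": 0.005,"dz": 0,"fingers": 0}
    - {"rx": 0,"ry": 0,"rz": 0,"dx": 0.035,"dy": 0.005,"dz": 0,"fingers": 0}
    - {"rx": 0,"ry": 0,"rz": 0,"dx": 0.035,"dy": 0.005,"dz": 0,"fingers": 0}
    - {"rx": 0,"ry": 0,"rz": 0,"dx": 0.035,"dy": 0.005,"dz": 0,"fingers": 0}
    - {"rx": 0,"ry": 0,"rz": 0,"dx": 0.035,"dy": 0.005,"dz": 0,"fingers": 0}
    - {"rx": 0,"ry": 0,"rz": 0,"dx": 0,"dy": 0,"dz": 0,"fingers": 0}
    - {"rx": 0,"ry": 0,"rz": 0,"dx": 0,"dy": 0,"dz": 0,"fingers": 0}

```text
time_s: 14.8
position: [0.46, -0.2972, 0.205]
tool_rot: [[0.185, -0.983, 0.0], [-0.983, -0.185, 0.001], [-0.001, -0.001, -1.0]]
ft_force: [0.5, 0.3, -1.8]
grip_width: 0.0166
gripper_force: 68.9
```

```bash
python3 - <<'E'
from h import *
o=env.observe();print(o['position'],d([.459,-.297,.2]),o["tool_rot"].round(3).tolist(),o["grip_width"])
w=env.get_image("wrist");s=env.get_image("side")
for im in(w,s):
    print([(at_z(im,b["location"],.06).round(3),round(b["p"],2)) for b in env.tip_of("front_tray",im)[:2]],[(at_z(im,b["location"],.195).round(3),round(b["p"],2)) for b in env.tip_of("spanner",im)[:2]])
cv2.imwrite("pics/p6.png",np.hstack([cv2.resize(w["color"],(400,300)),cv2.resize(s["color"][30:210,160:400],(400,300))]))
E
```

```text
[ 0.45995721 -0.29719283  0.20500888] [-0.0004  0.0009  0.005 ] [[0.185, -0.983, 0.0], [-0.983, -0.185, 0.001], [-0.001, -0.001, -1.0]] 0.016583784969686318
[(array([ 0.615, -0.246,  0.06 ]), 0.6)] [(array([ 0.458, -0.295,  0.195]), 0.59), (array([ 0.548, -0.304,  0.195]), 0.38)]
[(array([ 0.465, -0.297,  0.06 ]), 0.88)] [(array([0.248, 0.351, 0.195]), 0.89), (array([ 0.459, -0.279,  0.195]), 0.59)]
```

View pics/p6.png

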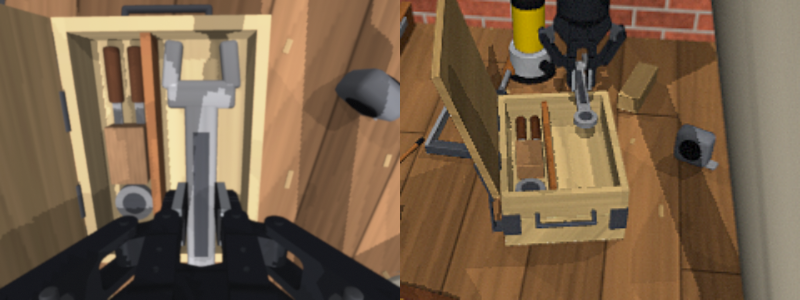

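The held spanner is level and above the empty compartment, parallel to it (wrist view: jaw at (200,75), compartment between columns 160 and 245). I lower it.

Request:
arm_command:
  deltas:
    - {"rx": 0,"ry": 0,"rz": 0,"dx": 0,"dy": 0,"dz": 0.03,"fingers": 0}
    - {"rx": 0,"ry": 0,"rz": 0,"dx": 0,"dy": 0,"dz": 0.03,"fingers": 0}
    - {"rx": 0,"ry": 0,"rz": 0,"dx": 0,"dy": 0,"dz": 0.03,"fingers": 0}
    - {"rx": 0,"ry": 0,"rz": 0,"dx": 0,"dy": 0,"dz": 0.025,"fingers": 0}
    - {"rx": 0,"ry": 0,"rz": 0,"dx": 0,"dy": 0,"dz": 0.01,"fingers": 0}
    - {"rx": 0,"ry": 0,"rz": 0,"dx": 0,"dy": 0,"dz": 0.006,"fingers": 0}
    - {"rx": 0,"ry": 0,"rz": 0,"dx": 0,"dy": 0,"dz": 0,"fingers": 0}
    - {"rx": 0,"ry": 0,"rz": 0,"dx": 0,"dy": 0,"dz": 0,"fingers": 0}

```text
time_s: 15.9
position: [0.461, -0.2975, 0.0753]
tool_rot: [[0.184, -0.983, 0.002], [-0.983, -0.184, -0.002], [0.002, -0.002, -1.0]]
ft_force: [-0.5, 0.2, -2.2]
grip_width: 0.0168
gripper_force: 68.9
```

Request:
arm_command:
  deltas:
    - {"rx": 0,"ry": 0,"rz": 0,"dx": 0,"dy": 0,"dz": 0.005,"fingers": 0}
    - {"rx": 0,"ry": 0,"rz": 0,"dx": 0,"dy": 0,"dz": 0.002,"fingers": 0}
    - {"rx": 0,"ry": 0,"rz": 0,"dx": 0,"dy": 0,"dz": 0,"fingers": 0}
    - {"rx": 0,"ry": 0,"rz": 0,"dx": 0,"dy": 0,"dz": 0,"fingers": 0}

```text
time_s: 16.3
position: [0.4605, -0.2972, 0.0673]
tool_rot: [[0.184, -0.983, 0.001], [-0.983, -0.184, -0.0], [0.0, -0.001, -1.0]]
ft_force: [0.6, -1.1, -1.7]
grip_width: 0.0166
gripper_force: 68.9
```

Request:
arm_command:
  deltas:
    - {"rx": 0,"ry": 0,"rz": 0,"dx": 0,"dy": 0,"dz": 0.001,"fingers": 0}
    - {"rx": 0,"ry": 0,"rz": 0,"dx": 0,"dy": 0,"dz": 0.0007,"fingers": 0}
    - {"rx": 0,"ry": 0,"rz": 0,"dx": 0,"dy": 0,"dz": 0,"fingers": 0}
    - {"rx": 0,"ry": 0,"rz": 0,"dx": 0,"dy": 0,"dz": 0,"fingers": 0}

```text
time_s: 16.7
position: [0.4605, -0.2972, 0.0659]
tool_rot: [[0.184, -0.983, 0.001], [-0.983, -0.184, -0.0], [0.001, -0.001, -1.0]]
ft_force: [-0.5, 1.1, 4.3]
grip_width: 0.0169
gripper_force: 69.7
```

Contact with the floor: the vertical force went from -1.7 to +4.3 N. I release with a limited opening, since the compartment is 100 mm deep, and rise.

Request:
arm_command:
  deltas:
    - {"rx": 0,"ry": 0,"rz": 0,"dx": 0,"dy": 0,"dz": 0,"fingers": 0.025}
    - {"rx": 0,"ry": 0,"rz": 0,"dx": 0,"dy": 0,"dz": 0,"fingers": 0.045}
    - {"rx": 0,"ry": 0,"rz": 0,"dx": 0,"dy": 0,"dz": 0,"fingers": 0.045}
    - {"rx": 0,"ry": 0,"rz": 0,"dx": 0,"dy": 0,"dz": 0,"fingers": 0.045}
    - {"rx": 0,"ry": 0,"rz": 0,"dx": 0,"dy": 0,"dz": 0,"fingers": 0.045}
    - {"rx": 0,"ry": 0,"rz": 0,"dx": 0,"dy": 0,"dz": -0.01,"fingers": 0.045}
    - {"rx": 0,"ry": 0,"rz": 0,"dx": 0,"dy": 0,"dz": -0.03,"fingers": 0.045}
    - {"rx": 0,"ry": 0,"rz": 0,"dx": 0,"dy": 0,"dz": -0.04,"fingers": 0.045}
    - {"rx": 0,"ry": 0,"rz": 0,"dx": 0,"dy": 0,"dz": -0.04,"fingers": 0.045}
    - {"rx": 0,"ry": 0,"rz": 0,"dx": 0,"dy": 0,"dz": -0.04,"fingers": 0.045}
    - {"rx": 0,"ry": 0,"rz": 0,"dx": 0,"dy": 0,"dz": 0,"fingers": 0.045}
    - {"rx": 0,"ry": 0,"rz": 0,"dx": 0,"dy": 0,"dz": 0,"fingers": 0.045}

```text
time_s: 17.9
position: [0.4603, -0.2971, 0.2266]
tool_rot: [[0.184, -0.983, 0.002], [-0.983, -0.184, -0.002], [0.002, -0.002, -1.0]]
ft_force: [-0.2, 0.1, 0.4]
grip_width: 0.0454
gripper_force: 0.0
```

```bash
python3 - <<'E'
from h import *
o=env.observe();print(o['position'],o["grip_width"],o["ft_force"])
w=env.get_image("wrist");s=env.get_image("side")
for im in(w,s): print([(at_z(im,b["location"],.06).round(3),round(b["p"],2)) for b in env.tip_of("spanner",im)[:2]])
cv2.imwrite("pics/p7.png",np.hstack([cv2.resize(w["color"],(400,300)),cv2.resize(s["color"][30:210,160:400],(400,300))]))
E
```

```text
[ 0.46033043 -0.29710515  0.22655461] 0.04538579315802256 [-0.18110954  0.05224081  0.37062274]
[(array([ 0.46 , -0.297,  0.06 ]), 0.72)]
[(array([0.205, 0.305, 0.06 ]), 0.76), (array([ 0.458, -0.278,  0.06 ]), 0.74)]
```

View pics/p7.png

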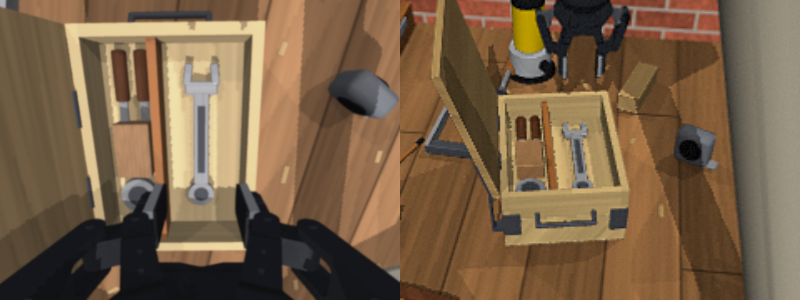

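The spanner lies flat and centred in the front compartment (wrist view: (201,130)), the lid is on its stop, and the gripper is clear. I hand the job in.

```bash
python3 -c "
from rig import env
print(env.close_job())"
```

```text
the job is handed in; nothing more can be done
None
```

I opened the lid gently onto its stop, set the small spanner down flat in the middle of the front compartment, never went near the mallet or try square, and handed the job in at about 18 s; it returned no verdict.

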